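# Turn the ring light up four clicks

### The arm

A 6-joint arm with a two-finger parallel gripper is mounted at the origin on the work surface. World frame = base frame: x ahead of the robot, y to its left, z up, the work surface at z = 0. Lengths are in mm, angles in rad, forces in N, time in s.
With the tool pointing down it reaches from about 375 to 900 mm from the base axis. Payload 3.1 kg.
Tool frame: the origin (TCP) lies between the finger pads; the fingertips stand 14 mm ahead of it and the grasp point (between the pads) lies 5 mm behind it; z points along the fingers, y is the direction in which the jaws open and shut (so a half turn about z gives the same grasp; the last joint's range is limited). The gripper opens to 87 mm and grips with 3 to 60 N. Pads are 19 mm wide; open, the fingers measure 117 mm over their backs; the gripper's body (75 mm by 190 mm) begins 51 mm behind the grasp point.
Start: joints at [-1.351, 0.527, 1.433, -0, 1.181, -0.178], TCP at [242.139, -576.164, 236.548] pointing down, gripper open.
Joint ranges: [-3.08, 3.08], [-0.75, 2.2], [0.22, 2.44], [-1.43, 4.57], [0, 2.65], [-2.85, 2.85]. Speed limits (rad/s): [2.79, 2.79, 3.14, 3.14, 3.14, 3.14].

### API

Orientations are given as [roll, pitch, yaw] about the fixed x, y, z axes, in that order (R = Rz(yaw) Ry(pitch) Rx(roll)).
In Python, from plant import robot gives the robot as it stands. The module is installed in compiled form; this text tells all that it offers.
- The arm moves only by the tool jog_arm, never from a script. Its arguments are lists of equal length, an entry for each row: "xyz": the shift along the tool's x, y, z in mm, a list of three; "yaw": the turn about the tool's z in rad. A call has exactly 10 rows; each row is the pose to reach, as a shift and turn from the pose commanded when the call began, along the tool's axes at that moment; what a row does not reach only later rows make up. A row lasts 1/10 s, in which the tool goes at most 50 mm and 8.59 degrees, less where a joint would pass 70% of its speed; a pose out of reach is approached as far as the arm can. A call with a gripper value outside its range is refused whole. "claw" is the gripper command: -1 is fully open, 1 is shut, values between are in proportion, set as the call begins (left out, the last holds). The fingers move at their own pace and stop on an object; "squeeze" is the grip in N (left out, the last holds). Time passes only in rows, so rows that repeat a pose let the fingers close, or fill a call up. It gives the time, the measured TCP pose, the force and the opening at its end, in the units of the state.
- robot.observe(): the state, without advancing time (a new reading comes with each control period).
- robot.read_camera(name): name is "scene" or "top"; returns (picture, depth): 420x560x3 uint8, red, green, blue; 420x560 float32, mm along the optical axis (not along the pixel's ray), 0 where there is no reading.
- robot.camera_params(name): a dict with "fx", "fy", "cx", "cy" (pixels), "distortion" ([k1, k2, p1, p2, k3] as OpenCV has them; the pictures are not rectified), "R" (3x3) and "t" (3): a world point X has camera coordinates R X + t. Camera axes: x right, y down, z forward; pixel columns grow to the right and rows downward; lengths in mm; the calibration is good to about 2 mm. A picture is of the moment at which its call begins. camera_params takes no time and is no camera call.
- robot.finish_job(): hands the job in, once; it reports no verdict.
Trained networks look in the newest picture that a camera, given by its name, has taken for a name from the list of things; names that differ only in an ending like _2 or _b are one class to them, and where a whole thing is asked for, a point or a joint stands for the part that bears it (a point fixed in the world has none). Each returns a list of dicts, best first, with "score" (0 to 1); they miss things now and then, are a little off and sometimes report something else, mostly with a low value. They report only what shows in the picture. A call takes as long as a camera call.
- robot.look_for(name, camera): "point" ([x, y, z] in mm, in the coordinates of the camera as it stood for that picture, good to about 4 mm: the middle of the surface that is visible of it).
- robot.cut_out(name, camera): "pixels" (420x560 bool, what is visible of it).
The state is a dict: "clock": time; "qpos": joint angles; "joint_velocities": joint speeds; "effort": joint torques, N m; "ee_pos": TCP position; "tool_rot": TCP orientation; "ft_force": force on the tool from outside, world axes, zero at the start; "wrist_torque": the same for the moment, N m; "grip_width": finger opening in mm.
Only numpy, scipy, OpenCV 4.12 (cv2) and the standard library are available. Lean on these libraries where they do the work, as an engineer would, in place of code of your own. Each camera call takes 0.05 s, during which the arm holds its last target.

### The job

The ring light is too dim for the next chip: with a fingertip, push the pointer bar of the controller's click-stop dial round clockwise (seen from above) by exactly four clicks from where it stands now, never going past the fourth. Turn it gently, without pinching or squeezing the dial, and leave it sitting in that click, with the bottle, the chip box and the tweezers left where they are.

Things in the scene. Friction and masses are not known exactly. Their poses are not given: they have to be found in the camera images.
- controller: the ring-light controller, a white box 130 x 150 mm (x, y) and 60 mm high, fixed to the bench, with the dial in the middle of its flat top. Origin under its centre on the bench, z up, x away from the user's side; a blue stripe marks its -x side. Ten marks round the dial show the clicks, the red one being the lowest
- dial_centre (a point): the point on the dial's upright axis at the top face of its black disc (92 mm across, 72 mm above the bench). z up; x points along the pointer bar, from the axis towards the tip, and turns with the dial
- pointer_tip (a point): the outer end of the dial's pointer bar, 46 mm from the axis and 12 mm above the disc's face. The bar is black with a white line on top and a white end, 12 mm wide, with upright sides, stands 24 mm above the disc (its top is 96 mm above the bench), and runs through the axis from 18 mm behind it to 48 mm ahead of it. Same axes as dial_centre
- dial (a joint): angle of the dial, rad, growing clockwise seen from above. Clicks lie every 0.5236 rad (30 degrees) from 0 to 4.712, with end stops just beyond both; at 0 the pointer bar stands 135 degrees anticlockwise of the controller's x axis, at the red mark. It starts in one of the four lowest clicks. A sideways push of about 2 to 5 N, 36 mm from the axis, lifts it out of a click; half-way (15 degrees) to the next it snaps forward by itself and stays there
- bottle: small closed amber bottle, 48 mm across and 100 mm tall, loose; origin under its centre
- chip_box: loose flat square chip box, 58 x 58 x 21 mm, black with a clear lid; origin under its centre
- tweezers: dark steel tweezers lying flat, 105 mm long, 7 mm high, loose; origin on the underside 60 mm from the closed end, tips towards its +x

How it is judged (in metres and radians):
On the way:
1. the fingers touch and push the dial (contact force between dial and the fingers above 0.3 N).
At the end, for the whole second after the job is handed in: the dial rests in the fourth click clockwise of where it started (its pointer tip 79.7 mm in a straight line from where it was, within about 4 mm, i.e. within about 10 degrees of the click), and the bottle, chip box and tweezers stand within 15 mm of where they were (distance of pointer_tip from where it was at the start of the episode between 0.0754 and 0.0836 m and value of joint dial above 1.9 rad and velocity of joint dial between -0.1 and 0.1 rad/s and distance of each of bottle, chip_box, tweezers from where it was at the start of the episode below 0.015 m); the robot touches nothing.
It fails at once if the dial is turned past the fourth click (a third of the way to the fifth or more) (distance of pointer_tip from where it was at the start of the episode above 0.0836 m).
It fails at once if the dial is squeezed or forced: the fingers press on it with more than 25 N (contact force between dial and the fingers above 25 N).
It fails at once if the bottle, chip box or tweezers are lifted (height (world z) of any of bottle, chip_box, tweezers above 0.01 m).
It fails at once if the bottle, chip box or tweezers are pushed more than 15 mm (distance of any of bottle, chip_box, tweezers from where it was at the start of the episode above 0.015 m).
It fails at once if the bottle is knocked over (angle between bottle's own z axis and vertical above 0.4 rad).
It also fails if it takes over 59 s, if anything falls off the work surface, if the arm or the gripper's body presses on something with over 40 N, if the wrist force passes 120 N, or if a joint passes its speed limit or range.

## Working session

There is one attempt and no reset: what is moved stays moved. The work goes in short steps, Python scripts to look and compute and a tool call to move; the robot and the scene stay as the last step left them, time stands still between calls to the robot, and variables do not carry over. Pictures are saved under pics/ and viewed, and the job is handed in when it is done.

Besides the shell and the picture viewer there is one more tool, called after "Call:" as name(argument=value, ...), one argument or row to a line, values as JSON. jog_arm: Moves the arm, as the interface text tells. Its arguments: {"type":"object","properties":{"xyz":{"type":"array","items":{"type":"array","items":{"type":"number"}}},"yaw":{"type":"array","items":{"type":"number"}},"claw":{"type":"number"},"squeeze":{"type":"number"}},"required":["xyz","yaw"]}

```bash
mkdir -p pics; cat > h.py <<'E'
from plant import robot
import numpy as np, cv2
def snap(n,f):
    p,d=robot.read_camera(n); cv2.imwrite('pics/'+f,cv2.cvtColor(p,cv2.COLOR_RGB2BGR)); return p,d
def c2w(n,P):
    c=robot.camera_params(n); return np.array(c['R']).T@(np.array(P)-np.array(c['t']))
def w2p(n,X):
    c=robot.camera_params(n);K=np.array([[c['fx'],0,c['cx']],[0,c['fy'],c['cy']],[0,0,1.]])
    r=cv2.Rodrigues(np.array(c['R'],float))[0]
    return cv2.projectPoints(np.array(X,float).reshape(-1,1,3),r,np.array(c['t'],float),K,np.array(c['distortion'],float))[0].reshape(-1,2)
def p2w(n,uv,z):
    "pixels -> world on plane z"
    c=robot.camera_params(n);K=np.array([[c['fx'],0,c['cx']],[0,c['fy'],c['cy']],[0,0,1.]])
    q=cv2.undistortPoints(np.array(uv,float).reshape(-1,1,2),K,np.array(c['distortion'],float)).reshape(-1,2)
    R=np.array(c['R']);t=np.array(c['t']);C=-R.T@t
    d=np.c_[q,np.ones(len(q))]@R
    return C+d*((z-C[2])/d[:,2])[:,None]
E
python3 - <<'E'
from h import *
np.set_printoptions(precision=1,suppress=True)
for n in('top','scene'):
    snap(n,n+'0.png')
    c=robot.camera_params(n);print(n,-np.array(c['R']).T@np.array(c['t']))
    for o in('controller','dial_centre','pointer_tip','bottle','chip_box','tweezers'):
        for r in robot.look_for(o,n)[:2]: print(o,r['score'],c2w(n,r['point']))
print(robot.observe())
E
```

```text
top [ 459.9   51.4 1000. ]
controller 0.9 [590.9  64.6  58.9]
dial_centre 0.65 [587.7  68.7  75.9]
pointer_tip 0.85 [592.5  68.5  74.5]
bottle 0.68 [524.1 -84.4  20. ]
bottle 0.61 [640.5 217.3  72.6]
chip_box 0.9 [525.9 -85.1  17.2]
tweezers 0.65 [587.1  61.9  69.5]
tweezers 0.62 [764.1  80.6   7.6]
scene [1097.9  213.   720.1]
controller 0.91 [620.1  75.   56.5]
dial_centre 0.71 [602.5  73.1  72.5]
pointer_tip 0.58 [604.2  72.7  69.3]
bottle 0.95 [668.4 219.1  64.7]
chip_box 0.9 [537.3 -77.4  21.4]
tweezers 0.6 [769.1  81.1   5.2]
{'clock': 0.7, 'qpos': array([-1.4,  0.5,  1.4, -0. ,  1.2, -0.2]), 'joint_velocities': array([-0.,  0., -0., -0.,  0., -0.]), 'effort': array([ -0. , -44. , -17.7,   0.1,   0.1,  -0. ]), 'ee_pos': array([ 242.1, -576.2,  236.6]), 'tool_rot': array([3.1, 0. , 0.4]), 'ft_force': array([-0.7,  0.2, -0.1]), 'wrist_torque': array([ 0., -0.,  0.]), 'grip_width': 87.21101238490581}
```

View pics/top0.png

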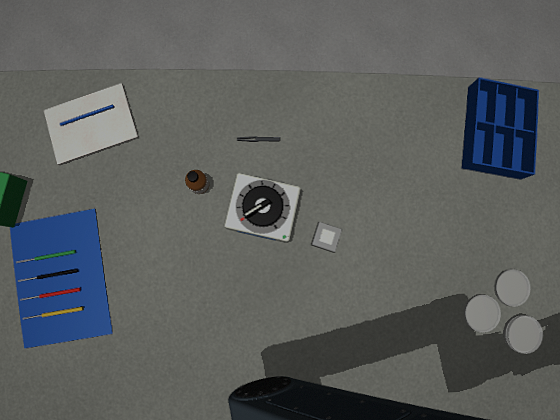

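View pics/scene0.png

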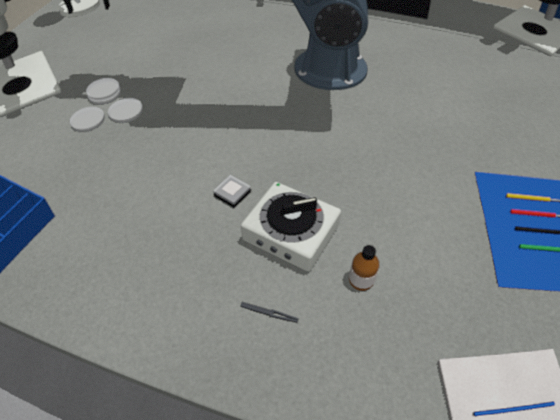

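```bash
python3 - <<'E'
import cv2
p=cv2.imread('pics/top0.png');
from h import *
u=w2p('top',[[590,66,72]])[0].astype(int);print(u)
x,y=u;c=p[y-70:y+70,x-90:x+90];cv2.imwrite('pics/topcrop.png',cv2.resize(c,None,fx=4,fy=4,interpolation=cv2.INTER_CUBIC));print(x-90,y-70)
E
```

```text
[262 205]
172 135
```

View pics/topcrop.png

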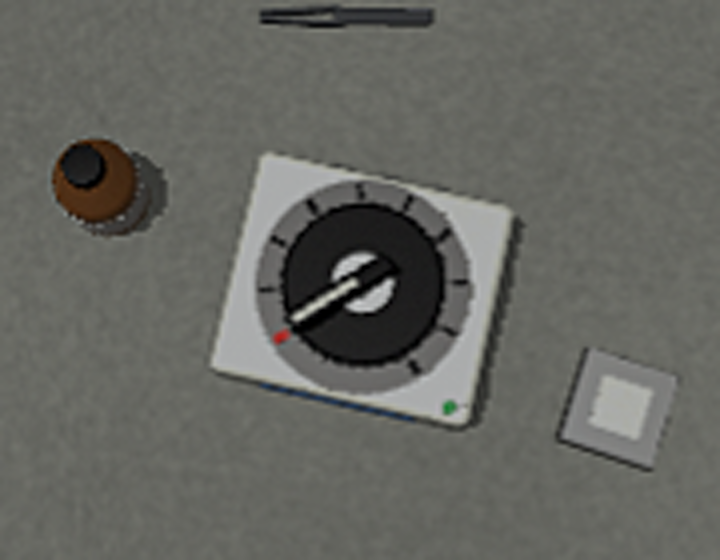

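```bash
python3 - <<'E'
from h import *
p=cv2.imread('pics/scene0.png');c=p[175:275,230:350];cv2.imwrite('pics/scrop.png',cv2.resize(c,None,fx=6,fy=6,interpolation=cv2.INTER_CUBIC))
E
```

```text
(no output)
```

View pics/scrop.png

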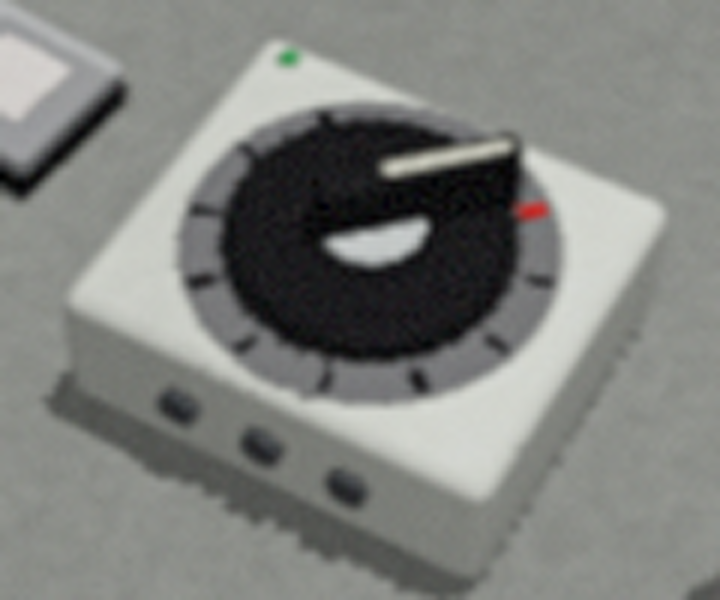

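The pointer's white line runs from about crop (395,262) to (292,320), towards the red mark at (281,337). That suggests click 0. I'll check it with measurements.

```bash
python3 - <<'E'
from h import *
np.set_printoptions(precision=2,suppress=True)
f=lambda L:[[172+(x+.5)/4-.5,135+(y+.5)/4-.5] for x,y in L]
p=cv2.imread('pics/top0.png')
# white line
L=p2w('top',f([(358,284),(294,319)]),96);print('line',L,np.degrees(np.arctan2(*(L[1]-L[0])[[1,0]])))
C=p2w('top',f([(363,285)]),72);print('disc',C)
M=p2w('top',f([(281,337),(267,290),(278,241),(313,206),(361,191),(408,204),(446,237),(460,282),(449,330),(415,368)]),60.5)
(cx,cy),_,_=cv2.fitEllipse(M[:,:2].astype(np.float32));c=np.array([cx,cy]);print('marks centre',c)
d=M[:,:2]-c;print(np.degrees(np.arctan2(d[:,1],d[:,0])),np.hypot(*d.T))
K=p2w('top',f([(265,153),(513,208),(470,428),(212,370)]),60);print('corners',K,K.mean(0))
e=K[0]-K[3];print(np.degrees(np.arctan2(e[1],e[0])));e=K[1]-K[2];print(np.degrees(np.arctan2(e[1],e[0])))
# scene
g=lambda L:[[230+(x+.5)/6-.5,175+(y+.5)/6-.5] for x,y in L]
L=p2w('scene',g([(388,168),(512,145)]),96);print('scene line',L,np.degrees(np.arctan2(*(L[1]-L[0])[[1,0]])))
K=p2w('scene',g([(277,40),(665,210),(485,500),(68,302)]),60);print('corners',K,K.mean(0))
E
```

```text
line [[587.36  69.1   96.  ]
 [567.76 103.22  96.  ]] 119.87152213661389
disc [[590.23  66.78  72.  ]]
marks centre [591.11  66.8 ]
[ 122.85   93.15   62.74   32.81    2.4   -27.26  -58.    -86.5  -116.3
 -146.92] [54.14 54.07 54.58 53.98 54.5  53.34 54.42 54.41 54.02 54.39]
corners [[666.76 124.06  60.  ]
 [637.34 -17.15  60.  ]
 [512.56   6.05  60.  ]
 [542.66 150.38  60.  ]] [589.83  65.84  60.  ]
-11.975281945532355
-10.534271546486735
scene line [[590.92  71.7   96.  ]
 [570.47 104.94  96.  ]] 121.60007326158859
corners [[519.77  12.09  60.  ]
 [551.16 151.93  60.  ]
 [673.5  127.29  60.  ]
 [643.66 -14.22  60.  ]] [597.02  69.27  60.  ]
```

```bash
cat >> h.py <<'E'
from scipy.spatial.transform import Rotation as Rn
C=np.array([591.,67.])
def tgt(th,z,rho=36,off=15.5,c=None):
    c=C if c is None else c
    t=np.radians(th);u=np.array([np.cos(t),np.sin(t)]);n=np.array([-u[1],u[0]])
    return np.r_[c+rho*u+off*n,z],t+np.pi/2
def rows(T,pos=None,rot=None):
    o=robot.observe();pos=o['ee_pos'] if pos is None else pos
    R=Rn.from_euler('xyz',o['tool_rot'] if rot is None else rot)
    for P,yaw in T:
        s=R.inv().apply(P-pos); dy=-(yaw-(o['tool_rot'] if rot is None else rot)[2])
        print(np.round(s,1).tolist(),round(dy,3))
E
python3 - <<'E'
from h import *
o=robot.observe();print(o['tool_rot'],o['ee_pos'],tgt(147.5,170))
rows([tgt(147.5,200)])
E
```

```text
[3.14153481e+00 2.07427051e-05 3.97817396e-01] [ 242.13304963 -576.16179657  236.59727906] (array([552.30976402,  73.27021849, 170.        ]), np.float64(4.145156973486532))
[537.5, -478.6, 36.6] -3.747
```

Call:
jog_arm(
  xyz=[
    [25,-22,0],
    [55,-49,0],
    [85,-76,0],
    [115,-102,0],
    [145,-129,0],
    [175,-156,0],
    [205,-182,0],
    [235,-209,0],
    [265,-236,0],
    [280,-250,0],
  ],
  yaw=[-0.13,-0.26,-0.39,-0.52,-0.65,-0.78,-0.91,-1.04,-1.17,-1.3],
  claw=1,
  squeeze=20,
)

```text
clock: 1.7
ee_pos: [403.9, -234.2, 236.7]
tool_rot: [3.141, -0.001, 1.705]
ft_force: [-0.1, 0.3, -0.4]
grip_width: 15.0
```

```bash
python3 - <<'E'
from h import *
o=robot.observe();print(o['tool_rot'],o['ee_pos'],o['qpos'],o['grip_width'])
rows([tgt(147.5,200)])
E
```

```text
[ 3.14147134e+00 -1.08072403e-03  1.70532995e+00] [ 403.93267089 -234.22146676  236.71890134] [-7.65988433e-01  3.15879655e-01  1.81561603e+00  9.04547783e-04
  1.01086870e+00 -9.01002717e-01] 14.962589184810009
[284.8, 188.3, 37.0] -2.44
```

Call:
jog_arm(
  xyz=[
    [20,13,0],
    [50,33,0],
    [85,56,0],
    [120,79,0],
    [155,102,0],
    [190,125,0],
    [225,148,0],
    [255,168,0],
    [275,182,0],
    [285,188,0],
  ],
  yaw=[-0.13,-0.27,-0.4,-0.54,-0.68,-0.82,-0.96,-1.1,-1.24,-1.38],
)

```text
clock: 2.7
ee_pos: [554.9, 71.6, 236.7]
tool_rot: [3.141, 0.001, 3.086]
ft_force: [-0.4, -0.4, 0.6]
grip_width: 0.7
```

```bash
python3 - <<'E'
from h import *
o=robot.observe();print(o['tool_rot'],o['ee_pos'],o['qpos'],o['grip_width'])
rows([tgt(147.5,150)])
E
```

```text
[3.14106544e+00 1.35308482e-03 3.08610253e+00] [554.91786161  71.58201906 236.70722614] [-7.17153408e-02  4.38613016e-01  1.59966043e+00  6.15511374e-04
  1.10197493e+00 -1.58729964e+00] 0.6885470906476362
[2.8, 1.5, 86.7] -1.059
```

Call:
jog_arm(
  xyz=[
    [0,0,10],
    [0,0,20],
    [0,0,35],
    [0,0,50],
    [0,0,60],
    [0,0,70],
    [0,0,80],
    [0,0,80],
    [0,0,80],
    [0,0,80],
  ],
  yaw=[-0.13,-0.27,-0.4,-0.54,-0.68,-0.82,-0.96,-1.04,-1.04,-1.04],
)

```text
clock: 3.7
ee_pos: [554.1, 69.3, 156.7]
tool_rot: [-3.141, 0.0, -2.167]
ft_force: [0.5, 0.6, -0.6]
grip_width: 0.5
```

```bash
python3 - <<'E'
from h import *
o=robot.observe();print(o['tool_rot'],o['ee_pos'],o['qpos'],o['grip_width'],o['ft_force'])
rows([tgt(147.5,94)])
p,d=snap('scene','s1.png');snap('top','t1.png')
cv2.imwrite('pics/s1c.png',cv2.resize(cv2.cvtColor(p[120:280,200:400],cv2.COLOR_RGB2BGR),None,fx=3.7,fy=3.7,interpolation=cv2.INTER_CUBIC))
print(w2p('scene',[o['ee_pos']+[0,0,-14]]))
E
```

```text
[-3.14113378e+00  2.96468538e-04 -2.16717467e+00] [554.08499192  69.28828278 156.73195677] [-7.57263021e-02  5.45830070e-01  1.67778516e+00  3.64201310e-05
  9.17431872e-01 -2.62096267e+00] 0.5327880285396154 [ 0.4543617   0.63220677 -0.58016367]
[-2.3, 3.7, 62.7] -6.312
[[299.52853161 170.41418338]]
```

View pics/s1c.png

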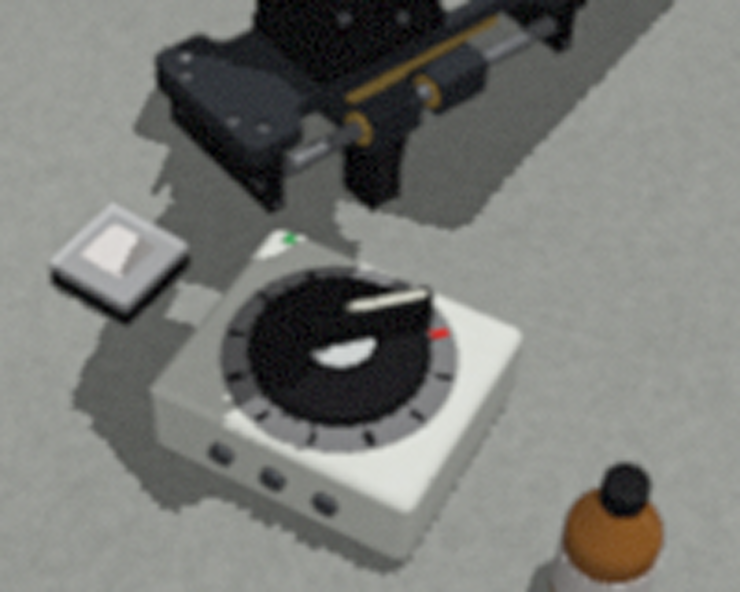

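View pics/t1.png

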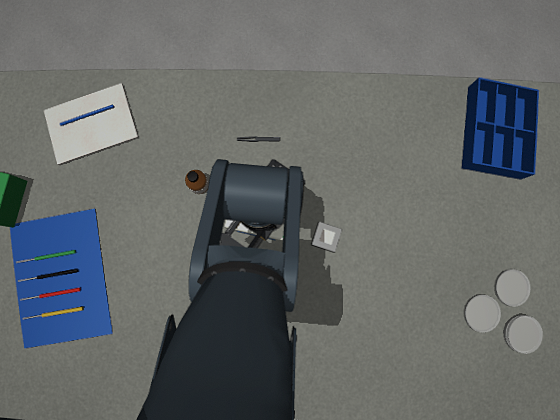

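Call:
jog_arm(
  xyz=[
    [-2,4,8],
    [-2,4,16],
    [-2,4,24],
    [-2,4,32],
    [-2,4,40],
    [-2,4,48],
    [-2,4,54],
    [-2,4,59],
    [-2,4,62],
    [-2,4,62],
  ],
  yaw=[0,0,0,0,0,0,0,0,0,0],
)

```text
clock: 4.8
ee_pos: [551.4, 73.2, 94.2]
tool_rot: [3.141, -0.0, -2.166]
ft_force: [0.1, -0.1, -0.1]
grip_width: 0.5
```

```bash
cat >> h.py <<'E'
def arc(ths,z=None,rho=36,off=15.5):
    o=robot.observe();pos=o['ee_pos'];rot=o['tool_rot'];z=pos[2] if z is None else z
    R=Rn.from_euler('xyz',rot)
    for th in ths:
        P,y=tgt(th,z,rho,off);s=R.inv().apply(P-pos);dy=-(y-rot[2]);dy=(dy+np.pi)%(2*np.pi)-np.pi
        print(th,np.round(s,1).tolist(),round(dy,2))
E
python3 - <<'E'
from h import *
o=robot.observe();print(o['tool_rot'],o['ee_pos'],o['grip_width'],o['ft_force'])
arc(np.linspace(145,118,10))
p,d=snap('scene','s2.png')
cv2.imwrite('pics/s2c.png',cv2.resize(cv2.cvtColor(p[120:280,200:400],cv2.COLOR_RGB2BGR),None,fx=3.7,fy=3.7,interpolation=cv2.INTER_CUBIC))
E
```

```text
[ 3.14097464e+00 -3.05012805e-04 -2.16551919e+00] [551.43754009  73.19051716  94.15575125] 0.539457974494408 [ 0.14243245 -0.139995   -0.06476023]
145.0 [-2.1, 0.0, -0.0] 0.02
142.0 [-4.0, 0.7, -0.0] 0.07
139.0 [-6.0, 1.4, -0.0] 0.12
136.0 [-8.0, 1.9, -0.0] 0.17
133.0 [-10.0, 2.3, -0.0] 0.23
130.0 [-12.0, 2.6, -0.0] 0.28
127.0 [-14.1, 2.8, -0.0] 0.33
124.0 [-16.1, 2.9, -0.0] 0.38
121.0 [-18.2, 2.9, -0.0] 0.44
118.0 [-20.2, 2.8, -0.0] 0.49
```

View pics/s2c.png

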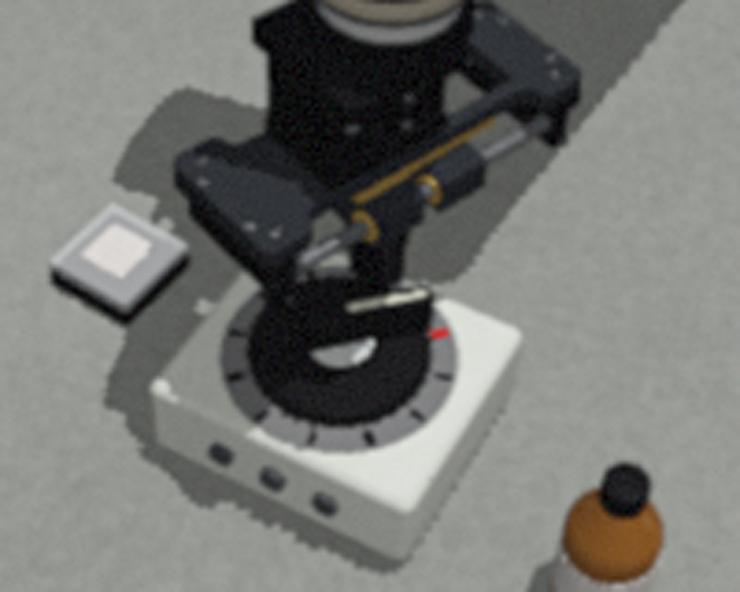

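Call:
jog_arm(
  xyz=[
    [-2,0,0],
    [-4,0.7,0],
    [-6,1.4,0],
    [-8,1.9,0],
    [-10,2.3,0],
    [-12,2.6,0],
    [-14,2.8,0],
    [-16,2.9,0],
    [-18,2.9,0],
    [-20,2.8,0],
  ],
  yaw=[0.02,0.07,0.12,0.17,0.23,0.28,0.33,0.38,0.44,0.49],
)

```text
clock: 5.85
ee_pos: [559.8, 90.8, 94.9]
tool_rot: [-3.141, -0.002, -2.658]
ft_force: [-2.2, -2.4, 1.2]
grip_width: 0.2
```

```bash
python3 - <<'E'
from h import *
o=robot.observe();print(o['tool_rot'],o['ee_pos'],o['grip_width'],o['ft_force'])
arc(np.linspace(116,107,10))
E
```

```text
[-3.14128946e+00 -1.91723965e-03 -2.65777591e+00] [559.8116491   90.84601337  94.91014031] 0.15483144165414203 [-2.20781451 -2.35680599  1.15347065]
116.0 [-2.1, 0.8, -0.0] 0.03
115.0 [-2.7, 1.1, -0.0] 0.05
114.0 [-3.4, 1.3, -0.0] 0.06
113.0 [-4.0, 1.5, -0.0] 0.08
112.0 [-4.7, 1.7, -0.0] 0.1
111.0 [-5.3, 1.9, -0.0] 0.12
110.0 [-6.0, 2.1, -0.0] 0.13
109.0 [-6.7, 2.3, -0.0] 0.15
108.0 [-7.3, 2.5, -0.0] 0.17
107.0 [-8.0, 2.6, -0.0] 0.19
```

Call:
jog_arm(
  xyz=[
    [-1.4,0.5,0],
    [-2.7,1.1,0],
    [-4,1.5,0],
    [-5.3,1.9,0],
    [-6,2.1,0],
    [-6.7,2.3,0],
    [-7.3,2.5,0],
    [-8,2.6,0],
    [-8.7,2.8,0],
    [-8.7,2.8,0],
  ],
  yaw=[0.02,0.05,0.08,0.12,0.13,0.15,0.17,0.19,0.2,0.2],
)

```text
clock: 6.85
ee_pos: [567.0, 97.9, 94.6]
tool_rot: [-3.142, 0.0, -2.856]
ft_force: [0.7, 0.2, -0.4]
grip_width: 0.1
```

```bash
cat >>h.py <<'E'
def sc(f):
    p,d=snap('scene','full_'+f)
    cv2.imwrite('pics/'+f,cv2.resize(cv2.cvtColor(p[120:280,200:400],cv2.COLOR_RGB2BGR),None,fx=3.7,fy=3.7,interpolation=cv2.INTER_CUBIC))
E
python3 - <<'E'
from h import *
o=robot.observe();print(o['tool_rot'],o['ee_pos'],o['grip_width'],o['ft_force'])
sc('s3.png')
arc(np.linspace(104,77,10))
E
```

```text
[-3.14156309e+00  1.87952652e-04 -2.85553269e+00] [567.00885376  97.94817945  94.56572112] 0.1283267255583294 [ 0.72822816  0.19172384 -0.36106984]
104.0 [-0.4, 0.2, 0.0] 0.04
101.0 [-2.3, 0.9, 0.0] 0.09
98.0 [-4.3, 1.4, 0.0] 0.15
95.0 [-6.3, 1.9, 0.0] 0.2
92.0 [-8.3, 2.3, 0.0] 0.25
89.0 [-10.3, 2.5, 0.0] 0.3
86.0 [-12.4, 2.7, 0.0] 0.36
83.0 [-14.4, 2.8, 0.0] 0.41
80.0 [-16.5, 2.7, 0.0] 0.46
77.0 [-18.5, 2.5, 0.0] 0.51
```

View pics/s3.png

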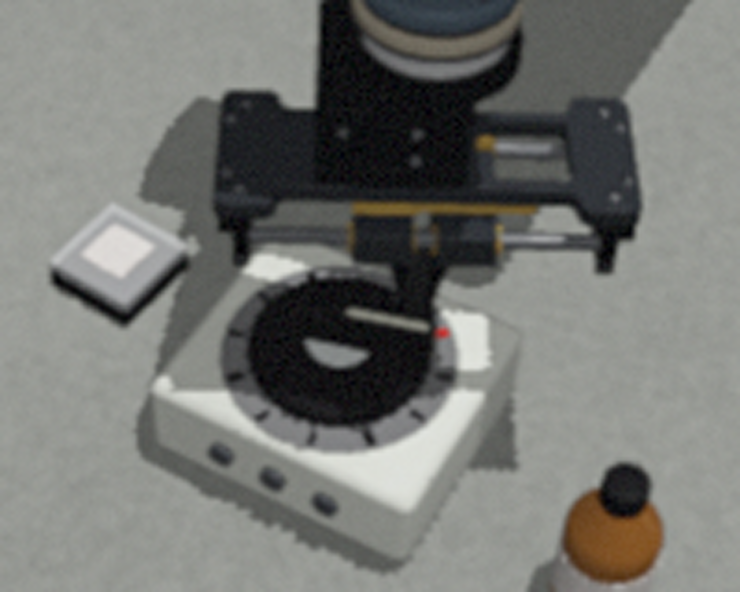

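```bash
cat >>h.py <<'E'
def lang(a,b):
    L=p2w('scene',[[200+(x+.5)/3.7-.5,120+(y+.5)/3.7-.5] for x,y in(a,b)],96)
    return np.degrees(np.arctan2(*(L[1]-L[0])[[1,0]])),L
E
python3 -c "
from h import *
print(lang((347,312),(430,328)))"
```

```text
(np.float64(93.85942637165033), array([[594.49455286,  71.22645434,  96.        ],
       [591.70999932, 112.50248275,  96.        ]]))
```

First click reached: the measured angle is 93.9° against 92.5° expected, and the contact force has dropped off. Next I'll push to 74°.

Call:
jog_arm(
  xyz=[
    [-2.3,0.9,0],
    [-5.3,1.6,0],
    [-8.3,2.3,0],
    [-10.3,2.5,0],
    [-12.4,2.7,0],
    [-14.4,2.8,0],
    [-16.5,2.7,0],
    [-18.5,2.5,0],
    [-20.5,2.2,0],
    [-20.5,2.2,0],
  ],
  yaw=[0.09,0.17,0.25,0.3,0.36,0.41,0.46,0.51,0.56,0.56],
)

```text
clock: 7.9
ee_pos: [586.2, 105.8, 94.5]
tool_rot: [3.141, 0.0, 2.868]
ft_force: [-0.4, -0.4, 0.7]
grip_width: 0.3
```

```bash

python3 - <<'E'
from h import *
o=robot.observe();print(o['tool_rot'],o['ee_pos'],o['grip_width'],o['ft_force'])
sc('s4.png')
arc(np.linspace(74,44,11))
E
```

```text
[3.14148043e+00 3.65397407e-04 2.86795525e+00] [586.20586604 105.75822812  94.54629003] 0.2752978982130574 [-0.38997843 -0.43261466  0.69363044]
74.0 [-0.0, 0.1, -0.0] 0.01
71.0 [-1.9, 0.9, -0.0] 0.06
68.0 [-3.9, 1.5, -0.0] 0.11
65.0 [-5.9, 2.1, -0.0] 0.16
62.0 [-7.9, 2.5, -0.0] 0.22
59.0 [-9.9, 2.9, -0.0] 0.27
56.0 [-11.9, 3.1, -0.0] 0.32
53.0 [-14.0, 3.2, -0.0] 0.37
50.0 [-16.0, 3.2, -0.0] 0.43
47.0 [-18.1, 3.1, -0.0] 0.48
44.0 [-20.1, 2.9, -0.0] 0.53
```

View pics/s4.png

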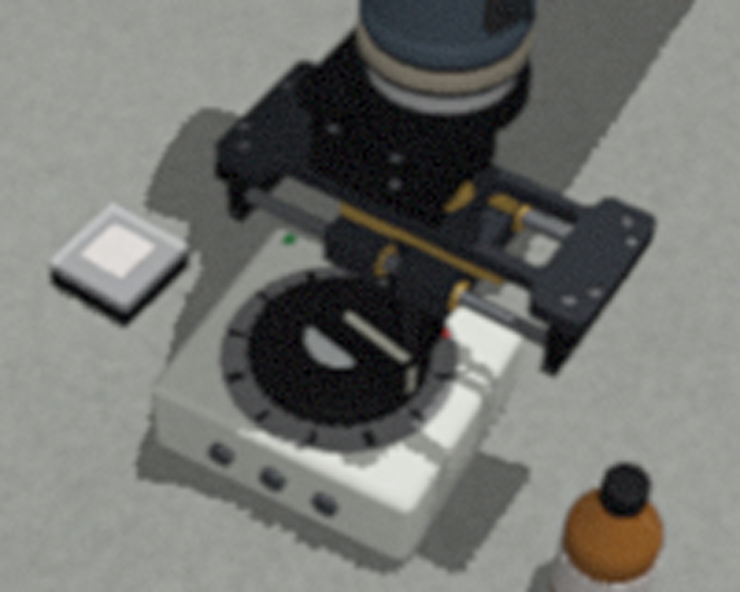

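```bash
python3 -c "
from h import *
print(lang((346,314),(410,360)))"
```

```text
(np.float64(64.4760727868815), array([[595.86375223,  71.13622327,  96.        ],
       [613.76367585, 108.62389665,  96.        ]]))
```

Call:
jog_arm(
  xyz=[
    [-1.9,0.9,0],
    [-4.9,1.8,0],
    [-7.9,2.5,0],
    [-9.9,2.9,0],
    [-11.9,3.1,0],
    [-14,3.2,0],
    [-16,3.2,0],
    [-18.1,3.1,0],
    [-20.1,2.9,0],
    [-20.1,2.9,0],
  ],
  yaw=[0.06,0.14,0.22,0.27,0.32,0.37,0.43,0.48,0.53,0.53],
)

```text
clock: 8.95
ee_pos: [606.2, 103.0, 94.5]
tool_rot: [3.142, 0.0, 2.339]
ft_force: [-0.4, -0.1, -0.5]
grip_width: 0.2
```

```bash

python3 - <<'E'
from h import *
o=robot.observe();print(o['tool_rot'],o['ee_pos'],o['grip_width'],o['ft_force'])
sc('s5.png')
arc(np.linspace(44,14,11))
E
```

```text
[3.14151084e+00 1.29047864e-04 2.33864218e+00] [606.17506339 103.02406425  94.54872353] 0.20956890350387603 [-0.40375648 -0.07957341 -0.51457584]
44.0 [-0.1, 0.2, -0.0] 0.0
41.0 [-2.0, 0.9, -0.0] 0.05
38.0 [-3.9, 1.6, -0.0] 0.11
35.0 [-5.9, 2.2, -0.0] 0.16
32.0 [-7.9, 2.6, -0.0] 0.21
29.0 [-9.9, 3.0, -0.0] 0.26
26.0 [-12.0, 3.2, -0.0] 0.31
23.0 [-14.0, 3.3, -0.0] 0.37
20.0 [-16.1, 3.4, -0.0] 0.42
17.0 [-18.1, 3.3, -0.0] 0.47
14.0 [-20.1, 3.1, -0.0] 0.52
```

View pics/s5.png

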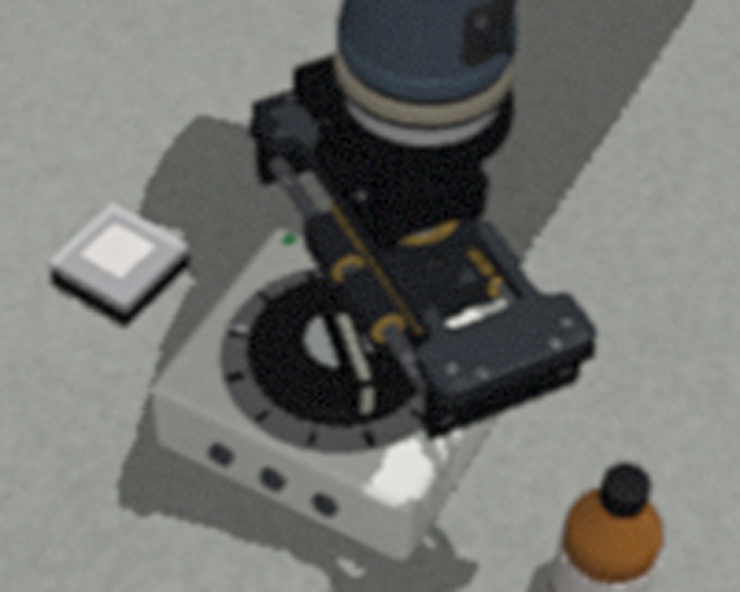

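```bash
python3 -c "
from h import *
print(lang((342,316),(368,382)))"
```

```text
(np.float64(34.103135980152025), array([[597.68314454,  69.65425585,  96.        ],
       [632.65740364,  93.33640129,  96.        ]]))
```

Call:
jog_arm(
  xyz=[
    [-2,0.9,0],
    [-4.9,1.9,0],
    [-7.9,2.6,0],
    [-9.9,3,0],
    [-12,3.2,0],
    [-14,3.3,0],
    [-16.1,3.4,0],
    [-18.1,3.3,0],
    [-20.1,3.1,0],
    [-20.1,3.1,0],
  ],
  yaw=[0.05,0.13,0.21,0.26,0.31,0.37,0.42,0.47,0.52,0.52],
)

```text
clock: 10.0
ee_pos: [622.2, 90.7, 94.5]
tool_rot: [-3.142, 0.0, 1.819]
ft_force: [-0.2, 0.6, -0.0]
grip_width: 0.4
```

```bash

python3 - <<'E'
from h import *
o=robot.observe();print(o['tool_rot'],o['ee_pos'],o['grip_width'],o['ft_force'])
sc('s6.png')
E
```

```text
[-3.14152292e+00  1.45395749e-05  1.81902066e+00] [622.21482269  90.666669    94.53494645] 0.40188797262115783 [-0.20658222  0.58806709 -0.04569618]
```

View pics/s6.png

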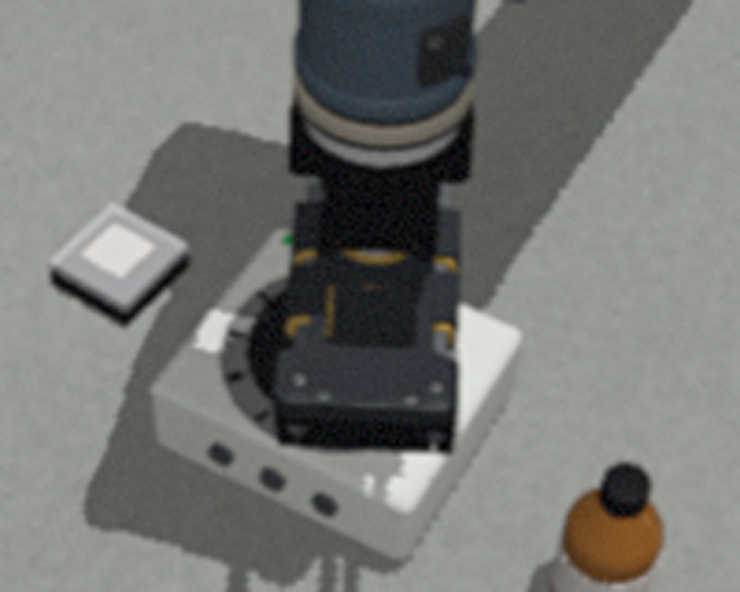

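Call:
jog_arm(
  xyz=[
    [3,0,0],
    [6,0,0],
    [6,0,-5],
    [6,0,-15],
    [6,0,-30],
    [6,0,-50],
    [6,0,-70],
    [6,0,-90],
    [6,0,-110],
    [6,0,-120],
  ],
  yaw=[0,0,0,0,0,0,0,0,0,0],
)

```text
clock: 11.05
ee_pos: [622.1, 96.6, 218.1]
tool_rot: [3.136, 0.001, 1.818]
ft_force: [0.8, 0.6, 0.3]
grip_width: 0.2
```

```bash

python3 - <<'E'
from h import *
from scipy.spatial.transform import Rotation as Rn
o=robot.observe();print(o['tool_rot'],o['ee_pos'])
print(Rn.from_euler('xyz',o['tool_rot']).inv().apply([-120,-330,0]))
E
```

```text
[3.13645910e+00 1.43479935e-03 1.81787043e+00] [622.11550996  96.55193204 218.13693128]
[-290.63015493 -197.06283123   -0.59463988]
```

Call:
jog_arm(
  xyz=[
    [-15,-10,0],
    [-45,-30,0],
    [-80,-54,0],
    [-115,-78,0],
    [-150,-102,0],
    [-185,-125,0],
    [-220,-149,0],
    [-255,-173,0],
    [-280,-190,0],
    [-290,-197,0],
  ],
  yaw=[0,0,0,0,0,0,0,0,0,0],
)

```text
clock: 12.05
ee_pos: [498.4, -235.8, 213.8]
tool_rot: [-3.14, -0.001, 1.814]
ft_force: [0.4, -0.0, 0.2]
grip_width: 0.6
```

```bash

python3 - <<'E'
from h import *
sc('s7.png')
p,d=snap('top','t7.png')
cv2.imwrite('pics/t7c.png',cv2.resize(cv2.cvtColor(p[135:275,172:352],cv2.COLOR_RGB2BGR),None,fx=4,fy=4,interpolation=cv2.INTER_CUBIC))
E
```

```text
(no output)
```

View pics/t7c.png

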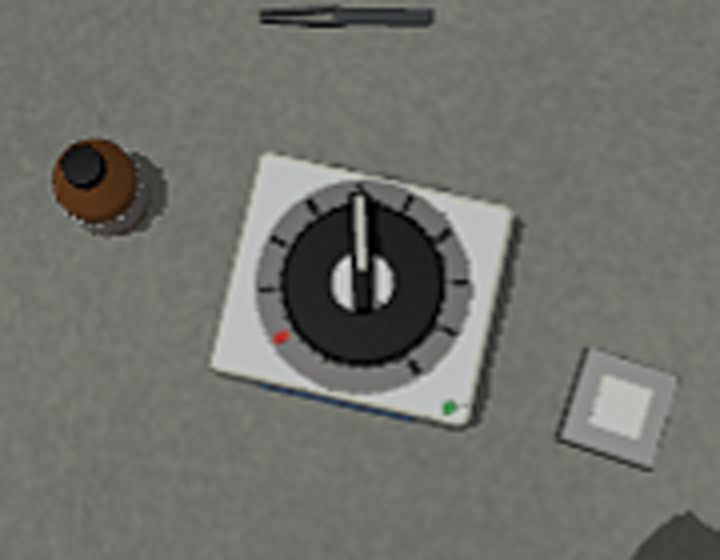

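View pics/s7.png

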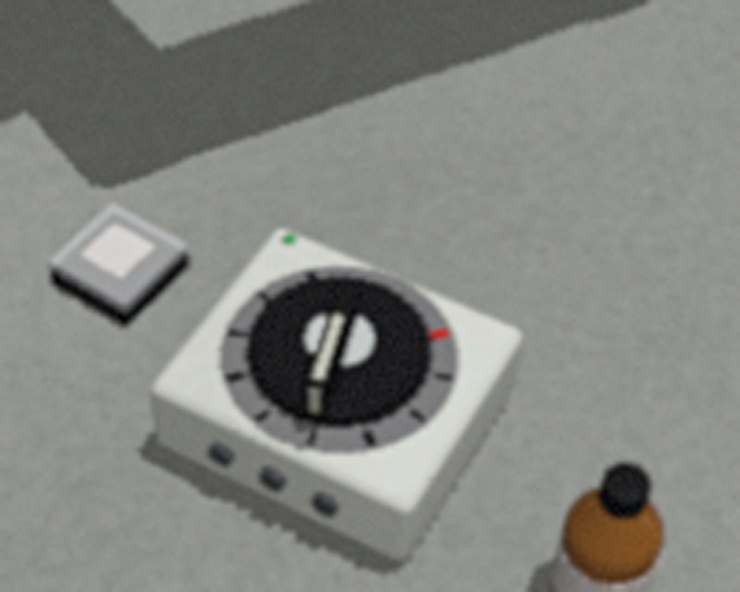

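The white line runs from top-crop (361,268) to (358,197), pointing at the fifth mark counting red as the first, which is four clicks from red. The bottle, chip box and tweezers are at the same pixels as before.

```bash

python3 - <<'E'
from h import *
f=lambda L:[[172+(x+.5)/4-.5,135+(y+.5)/4-.5] for x,y in L]
L=p2w('top',f([(361,268),(358,197)]),96);print(np.degrees(np.arctan2(*(L[1]-L[0])[[1,0]])))
print(robot.finish_job())
E
```

```text
3.4509057883053402
the job is handed in; nothing more can be done
None
```

I turned the dial four clicks clockwise, from the red mark (click 0) to click 4, and handed the job in at about 12 s. I used the closed fingertips against the side of the pointer bar, one click at a time, then backed off and moved the arm clear.

- **Dial angle:** before handing in, the top camera showed the pointer at about 3.5°. It started at about 120–122°, so it turned about 117–118° by eye, against 120° nominal. It points straight at the fourth mark after the red one.
- **Clicks along the way:** the scene camera read about 94°, 64° and 34° after the first three clicks, each 1.5–2° off the expected 92.5°, 62.5° and 32.5°. I put that down to calibration.
- **Force:** the highest wrist force at the readings between moves was about 3.4 N. I had no readings within a move.
- **Other objects:** the bottle, chip box and tweezers sit at the same pixels in the top picture as before, and the arm was touching nothing.
- **Disagreement:** the two cameras put the dial's centre about 5 mm apart in x. I used the top camera's value and each click snapped as expected. The networks' low-score reports also had a mix-up, with "bottle" placed at the chip box, and I set those aside after checking the pictures.

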